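Open the laundry-room token box with its release pin

TASK

Take the release pin from its holder, push it down through the small access slot in the top of the token box and feel about with its tip for the hidden spring latch; press that gently until the token tray springs open. Then pull the pin out and stand it back fully home in its holder; leave the tray open and leave the other things on the counter where they are.

Things in the scene. Friction and masses are not known exactly. Their poses are not given: they have to be found in the camera images.
- box: Token box of white painted steel, bolted to the counter: 220 (its x) x 150 (y) x 110 mm high. Origin: centre of its underside, z up; the tray is in its -x face. Its top is a 4 mm panel with one access slot, 11 (x) x 44 mm (y), with a thin black rim; four steel discs at the corners are screws. More than 20 N from the pin on the box or anything inside damages it.
- access_slot (a point): Slot's centre at the top surface, 110 mm above the counter, 60 mm to the box's +x of its middle. Unseen below: a hard flat floor and, 14 mm proud of it, the latch's flat-topped pad, 10 mm wide along y. The pad's middle lies anywhere within 15 mm of the slot's along y, its top 20 to 40 mm below the box's top: feel for it. z up, axes as the box.
- tray (a joint): Token tray: how far it has slid out along the box's -x (m), 0 shut and latched, 0.07 fully out. The latch's pad gives under 4 N at first, about 8 N as it frees the tray 6 to 8 mm down; hard stop 11 mm down. Held there, a spring drives the tray out in about a second and it stays out; let go, the pad springs up. The tray cannot be pulled open while latched.
- tray_handle (a point): Middle of the tray's 70 mm steel bar handle, 35 mm before the tray's front face and 75 mm above the counter.
- pin: Release pin, 70 to 120 g: steel rod 6 mm thick with a rounded tip 75 mm below the origin; a steel collar 22 mm across, 3 mm thick, whose underside is the origin; above it a black flat handle 24 (x) x 14 (y) mm, from 3 to 48 mm above the origin. z points up the handle. At first it stands in its holder, collar on the holder's top.
- pin_tip (a point): The rounded tip of the pin's rod, 75 mm below the pin's origin.
- holder: Pin holder fixed to the counter: grey plastic block 50 x 50 x 85 mm high on a thin 90 x 70 mm steel foot, with an upright round hole of 10 mm diameter through its middle. Origin: centre of its underside, z up.
- holder_mouth (a point): Centre of the holder's hole at its top surface, 85 mm above the counter; where the pin's collar rests.
- detergent: Bystander: blue detergent bottle, 72 mm across and 150 mm high, standing. Origin: centre of its underside.
- scoop: Bystander: white plastic measuring cup, 70 mm across and 60 mm high. Origin: centre of its underside.
- brush: Bystander: lint brush lying on the counter. Origin: on its underside, its length along x.
Things that resemble listed ones, but are neither listed nor needed, are in the scene too. Leave any red or yellow look-alike of the holder alone. There is more than one size of the pin; the job needs the smallest.

How it is judged:
On the way, in this order (a step that is already met when the one before it is completed fails the run):
1. the pin's tip is in the access slot, at least 8 mm below the box's top, with the tray still shut (z of pin_tip in the frame of access_slot below -0.008 m and horizontal distance between pin_tip and access_slot below 0.024 m and value of joint tray below 0.008 m), for 0.05 s.
2. the tray has sprung out at least 20 mm while the pin's tip is still in the slot (z of pin_tip in the frame of access_slot below -0.008 m and horizontal distance between pin_tip and access_slot below 0.024 m and value of joint tray above 0.02 m), for 0.05 s.
At the end, for the whole second after the job is handed in: The tray is open by at least 55 mm; the pin stands upright (within 4.5 degrees), at rest and released in its holder, its origin within 5 mm of the hole's axis and the collar within 4 mm of the holder's top (value of joint tray above 0.055 m and horizontal distance between pin and holder_mouth below 0.005 m and z of pin in the frame of holder_mouth between -0.003 and 0.004 m and angle between pin's own z axis and vertical below 0.08 rad and linear speed of pin below 0.02 m/s); the robot touches nothing.
It fails at once if the pin presses the box or its latch with more than 20 N (contact force between pin and box above 20 N).
It fails at once if the detergent bottle is moved more than 30 mm (distance of detergent from where it was at the start of the episode above 0.03 m).
It fails at once if the scoop is moved more than 30 mm (distance of scoop from where it was at the start of the episode above 0.03 m).
It fails at once if the brush is moved more than 30 mm (distance of brush from where it was at the start of the episode above 0.03 m).
It also fails if it takes over 72 s, if anything falls off the work surface, if the arm or the gripper's body presses on something with over 40 N, if the wrist force passes 120 N, or if a joint passes its speed limit or range.

ROBOT

A 6-joint arm with a two-finger parallel gripper is mounted at the origin on the work surface. World frame = base frame: x ahead of the robot, y to its left, z up, the work surface at z = 0. Lengths are in m, angles in rad, forces in N, time in s.
With the tool pointing down it reaches from about 0.2 to 0.875 m from the base axis. Payload 3.4 kg.
Tool frame: the origin (TCP) lies between the finger pads; the fingertips stand 25 mm ahead of it and the grasp point (between the pads) lies 6 mm ahead of it (r.nose_length is the z of the fingertips in the tool frame, in m); z points along the fingers, y is the line along which they close (so a half turn about z gives the same grasp; the last joint's range is limited). The gripper opens to 94 mm and grips with 3 to 60 N. Pads are 16 mm wide; open, the fingers measure 119 mm over their backs; the gripper's body (75 mm by 177 mm) begins 78 mm behind the grasp point.
Start: joints at [1.001, 0.276, 1.505, -0, 1.361, -0.121], TCP at [0.25, 0.518, 0.23] pointing down, gripper open.
Joint ranges: [-2.89, 2.89], [-0.75, 2.08], [0.22, 2.7], [-1.18, 4.32], [0.11, 2.71], [-2.7, 2.7]. Speed limits (rad/s): [2.57, 2.57, 3.14, 3.14, 3.14, 3.14].

INTERFACE

Orientations are given as a unit quaternion [w, x, y, z].
In Python, from plant import r, gripper_to, inverse_kinematics, vision, models, telemetry gives the robot as it stands. Calls block until the motion is done:
- r.move_to(position, orientation): joint-space move of the TCP to a pose.
- r.move_l(position, rot=None, vel=0.15, guard=None): straight line of the TCP; rot=None keeps the orientation; vel is the mean speed in m/s. With guard (N) it stops when the force on the tool has changed by that much, and returns True; else False.
- r.movej(angles): joint-space move.
- gripper_to(opening, f_grip=None): finger opening in m; f_grip is the grip in N (None keeps the last); returns when the fingers have stopped.
- r.hold(seconds).
- inverse_kinematics(position, orientation): joint angles nearest the present ones, or None.
- vision.snapshot(name): name is "side" or "top" or "wrist"; returns the picture (384x512x3 uint8, red, green, blue); there is no depth.
- vision.get_calibration(name): a dict with "fx", "fy", "cx", "cy" (pixels), "position" and "orientation" of the camera in the world. Camera axes: x right, y down, z forward; pixel columns grow to the right and rows downward; lengths in m; the calibration is good to about 2 mm. A picture is of the moment at which its call begins: read the wrist's pose just before it. get_calibration takes no time and is no camera call; for the wrist camera it gives the pose at the moment of the call.
A pose or a line that the arm cannot do raises r.PlanningError and nothing moves.
- r.sign_off(): hands the job in; it is judged then, once.
Trained networks look in the newest picture that a camera, given by its name, has taken for a name from the list of things; names that differ only in an ending like _2 or _b are one class to them, and where a whole thing is asked for, a point or a joint stands for the part that bears it (a point fixed in the world has none). Each returns a list of dicts, best first, with "score" (0 to 1); they miss things now and then, are a little off and sometimes report something else, mostly with a low value. They report only what shows in the picture. A call takes as long as a camera call. They do not tell look-alikes from the thing itself.
- models.boxes_of(thing, camera): "at" ([x, y, z] in m, in world coordinates, good to about 4 mm: the middle of the surface that is visible of it).
- models.regions_of(thing, camera): "pixels" (384x512 bool, what is visible of it).
- models.mark_of(thing, camera): "at" ([x, y, z] in m, in world coordinates, good to about 4 mm: a listed point, or the origin of a listed thing).
Readings, each from a call of its own:
- telemetry.current_t(): time.
- telemetry.current_joints(): joint angles.
- telemetry.current_dq(): joint speeds.
- telemetry.current_joint_efforts(): joint torques, N m.
- telemetry.current_ee_pos(): TCP position.
- telemetry.current_tool_rot(): TCP orientation.
- telemetry.current_wrist_force(): force on the tool from outside, world axes, zero at the start.
- telemetry.current_torque(): the same for the moment, N m.
- telemetry.current_opening(): finger opening in m.
- telemetry.current_finger_force(): force on a finger pad.
Only numpy, scipy, OpenCV 4.12 (cv2) and the standard library are available. Lean on these libraries where they do the work, as an engineer would, in place of code of your own. Each camera call takes 0.05 s, during which the arm holds its last target. There are 200 camera calls.

## Working session

There is one attempt and no reset: what is moved stays moved. The work goes in short steps, each a Python script; the robot and the scene stay as the last script left them, time stands still between calls to the robot, and variables do not carry over. Pictures are saved under pics/ and viewed, at most 10 in all, crops included, and the job is handed in when it is done.

```bash
ls; mkdir -p pics
python3 - <<'E'
from plant import r, vision, models, telemetry
import cv2, numpy as np
ims=[]
for c in ["top","side"]:
    im=vision.snapshot(c); cv2.imwrite(f"pics/{c}0.png",im[:,:,::-1])
    k=vision.get_calibration(c); print(c,{a:np.round(b,3).tolist() for a,b in k.items()})
    for t in ["box","access_slot","tray_handle","pin","holder","holder_mouth","detergent","scoop","brush"]:
        print(t,[(np.round(d["at"],3).tolist(),round(d["score"],2)) for d in models.mark_of(t,c)][:5])
print(telemetry.current_t())
E
```

```text
pics
top {'fx': 393.566, 'fy': 393.566, 'cx': 257.186, 'cy': 193.394, 'position': [0.423, -0.006, 1.187], 'orientation': [-0.039, 0.713, -0.7, 0.026]}
box [([0.507, -0.021, -0.002], 0.6)]
access_slot [([0.559, -0.008, 0.113], 0.63)]
tray_handle [([0.358, -0.052, 0.073], 0.67), ([0.482, 0.265, 0.085], 0.64)]
pin [([0.464, 0.166, 0.095], 0.64), ([0.482, 0.267, 0.085], 0.58), ([0.589, 0.269, 0.097], 0.55)]
holder [([0.479, 0.268, 0.001], 0.92), ([0.502, 0.413, -0.0], 0.79), ([0.344, 0.246, 0.001], 0.64)]
holder_mouth [([0.505, 0.417, 0.085], 0.92), ([0.477, 0.269, 0.088], 0.75), ([0.344, 0.249, 0.085], 0.72)]
detergent [([0.466, -0.235, 0.001], 0.88)]
scoop [([0.653, -0.4, 0.002], 0.63)]
brush [([0.624, 0.419, 0.001], 0.96)]
side {'fx': 438.961, 'fy': 438.961, 'cx': 257.044, 'cy': 189.533, 'position': [0.333, 0.787, 0.832], 'orientation': [0.041, -0.101, 0.909, -0.402]}
box []
access_slot [([0.566, -0.0, 0.112], 0.91), ([0.478, 0.27, 0.001], 0.55)]
tray_handle [([0.361, -0.055, 0.079], 0.51)]
pin [([0.469, 0.161, 0.097], 0.89), ([0.591, 0.266, 0.094], 0.66), ([0.481, 0.269, 0.083], 0.6)]
holder [([0.481, 0.271, 0.001], 0.7), ([0.505, 0.417, 0.002], 0.67), ([0.343, 0.244, 0.001], 0.57)]
holder_mouth [([0.504, 0.41, 0.087], 0.94), ([0.344, 0.245, 0.084], 0.87), ([0.48, 0.273, 0.079], 0.79)]
detergent [([0.467, -0.234, 0.002], 0.93), ([0.48, 0.269, 0.003], 0.25)]
scoop [([0.653, -0.398, -0.002], 0.9)]
brush [([0.624, 0.412, -0.002], 0.81)]
1.0
```

View pics/top0.png

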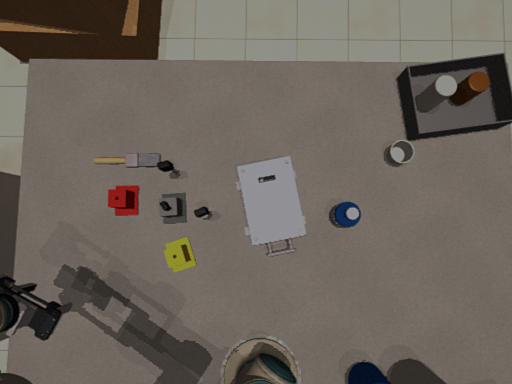

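View pics/side0.png

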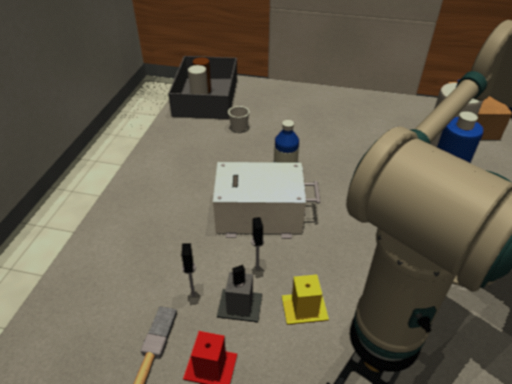

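The top and side views show three pins. One is in the grey holder at top px (170,206), world (0.480,0.269). Two free-standing ones are at (203,212) and (168,168), with collars about 10 mm higher, so they look longer. The red (124,200) and yellow (180,254) blocks are look-alike holders. The grey-holder pin fits the description, so I'll confirm it with the wrist camera.

```bash
cat > h.py <<'E'
from plant import r, gripper_to, inverse_kinematics, vision, models, telemetry
import cv2, numpy as np
from scipy.spatial.transform import Rotation as R
def down(yaw):  # tool z down, tool x at yaw
    q=(R.from_euler('z',yaw)*R.from_euler('x',np.pi)).as_quat(); return [q[3],*q[:3]]
def cam(c):
    k=vision.get_calibration(c); o=k["orientation"]; return k, R.from_quat([o[1],o[2],o[3],o[0]]).as_matrix()
def px2w(uv,z,k,M):
    d=M@np.array([(uv[0]-k["cx"])/k["fx"],(uv[1]-k["cy"])/k["fy"],1]); p=np.array(k["position"]); return p+d*(z-p[2])/d[2]
def w2px(P,k,M):
    q=M.T@(np.array(P)-k["position"]); return np.array([k["fx"]*q[0]/q[2]+k["cx"],k["fy"]*q[1]/q[2]+k["cy"]])
def shot(c,name,*crop):
    k,M=cam(c); im=vision.snapshot(c); cv2.imwrite(f"pics/{name}.png",im[:,:,::-1]); return im,k,M
E
python3 - <<'E'
from h import *
np.set_printoptions(precision=4,suppress=True)
k,M=cam("wrist"); T=R.from_quat(np.roll(telemetry.current_tool_rot(),-1)).as_matrix()
print("cam in tool",T.T@(np.array(k["position"])-telemetry.current_ee_pos()), (T.T@M).tolist(), telemetry.current_tool_rot())
off=T.T@(np.array(k["position"])-telemetry.current_ee_pos())
for yaw in np.radians([-90,-45,0,45,90,135,180]):
    print(np.degrees(yaw), inverse_kinematics([0.46,0.268,0.30],down(yaw)), inverse_kinematics([0.56,-0.004,0.18],down(yaw)))
E
```

```text
cam in tool [ 0.0651  0.0001 -0.1542] [[0.000677751545996677, -0.9736270258773795, -0.228144592603048], [0.9999996598515488, 0.0007671173529953764, -0.0003030309447463422], [0.00047005279346006387, -0.22814430962032686, 0.9736272146146265]] [0.     0.2225 0.9749 0.    ]
-90.0 None None
-45.0 None [-0.1314  0.2864  1.6195 -0.      1.2357  2.2248]
0.0 [ 0.3968  0.1793  1.4648 -0.      1.4975  1.9676] [-0.1314  0.2864  1.6195 -0.      1.2357  1.4394]
45.0 [ 0.3968  0.1793  1.4648 -0.      1.4975  1.1822] [-0.1314  0.2864  1.6195 -0.      1.2357  0.654 ]
90.0 [ 0.3968  0.1793  1.4648 -0.      1.4975  0.3968] [-0.1314  0.2864  1.6195  0.      1.2357 -0.1314]
135.0 [ 0.3968  0.1793  1.4648  0.      1.4975 -0.3886] [-0.1314  0.2864  1.6195  0.      1.2357 -0.9168]
180.0 [ 0.3968  0.1793  1.4648  0.      1.4975 -1.174 ] [-0.1314  0.2864  1.6195  0.      1.2357 -1.7022]
```

Run:
```python
from h import *
np.set_printoptions(precision=4,suppress=True)
yaw=np.radians(103.8)   # tool x along box +y
def look(p,name):
    d=p[2]+.154-.1; s=0.065-.234*d
    xy=np.array(p[:2])-s*np.array([np.cos(yaw),np.sin(yaw)])
    r.move_to([*xy,p[2]],down(yaw)); r.hold(.4)
    im,k,M=shot("wrist",name); big=cv2.resize(im,None,fx=1.5,fy=1.5,interpolation=cv2.INTER_CUBIC)
    cv2.imwrite(f"pics/{name}.png",big[:,:,::-1])
    np.savez(name,im=im,pos=k["position"],M=M,k=[k[a] for a in("fx","fy","cx","cy")])
    return im,k,M
look([.562,-.004,.25],"wbox")
for t in ["access_slot","box"]: print(t,[(d["at"],d["score"]) for d in models.mark_of(t,"wrist")])
print([ (np.round(np.argwhere(d["pixels"]).mean(0)),d["pixels"].sum(),d["score"]) for d in models.regions_of("access_slot","wrist")])
look([.49,.255,.30],"wpin")
for t in ["pin","holder","holder_mouth"]: print(t,[(d["at"],d["score"]) for d in models.mark_of(t,"wrist")])
print(telemetry.current_t())
```

```text
access_slot [([0.5612, -0.0106, 0.1119], 0.67)]
box [([0.5036, -0.0217, 0.0005], 0.86)]
[(array([186., 189.]), np.int64(35195), 0.72)]
pin [([0.4642, 0.1671, 0.099], 0.94), ([0.4854, 0.272, 0.0833], 0.82), ([0.588, 0.2674, 0.0974], 0.71)]
holder [([0.5035, 0.4163, 0.0007], 0.82), ([0.4841, 0.2753, -0.0003], 0.78), ([0.3439, 0.2437, -0.0034], 0.59)]
holder_mouth [([0.3433, 0.242, 0.0867], 0.79), ([0.4848, 0.2654, 0.0869], 0.74), ([0.5005, 0.4144, 0.0848], 0.55)]
5.4583
```

View pics/wpin.png

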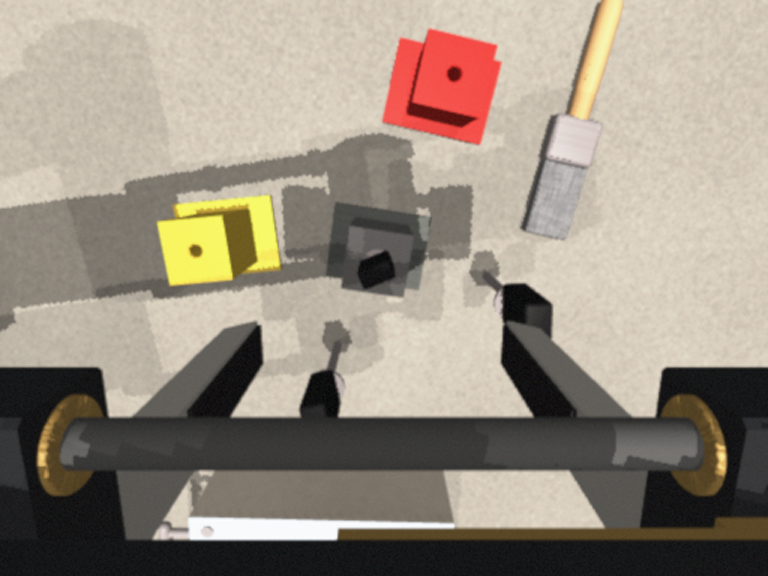

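View pics/wbox.png

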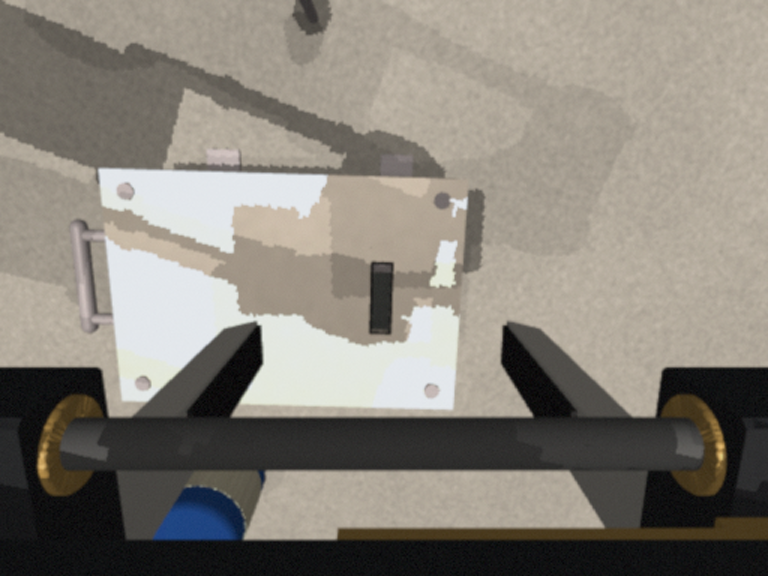

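The wrist view shows the grey holder's pin at (376,268) with its collar at mouth height. The two other pins, near (325,385) and (525,305), stand higher on stalks and are the larger ones. The slot is the black rectangle centred near (381,298). I'll enlarge the pin and measure both.

Run:
```python
from h import *
np.set_printoptions(precision=4,suppress=True)
def ld(n):
    z=np.load(n+".npz"); k=dict(zip(("fx","fy","cx","cy"),z["k"])); k["position"]=z["pos"]; return z["im"],k,z["M"]
im,k,M=ld("wbox"); g=im.max(2)
def comp(g,thr,seed,z,k,M,off=(0,0)):
    n,l=cv2.connectedComponents((g<thr).astype(np.uint8)); m=l==l[seed[1],seed[0]]
    ys,xs=np.nonzero(m); P=np.array([px2w((x,y),z,k,M)[:2] for x,y in zip(xs,ys)]).astype(np.float32)
    return m.sum(),cv2.minAreaRect(P*1000),P.mean(0)
for t in (60,75): print("slot",comp(g[150:260,200:300],t,(54,48),.11,dict(k,cx=k["cx"]-200,cy=k["cy"]-150),M))
# screws -> yaw
s=[px2w(np.array(p)/1.5,.11,k,M)[:2] for p in [(125,191),(442,201),(431,391),(143,383)]]
print("screws",np.array(s),np.linalg.norm(s[1]-s[0]),np.degrees(np.arctan2(*(s[1]-s[0])[::-1])),np.degrees(np.arctan2(*(s[2]-s[3])[::-1])))
im,k,M=ld("wpin"); g=im.max(2); c=im[120:210,205:305]
cv2.imwrite("pics/pincrop.png",cv2.resize(c,None,fx=6,fy=6,interpolation=cv2.INTER_CUBIC)[:,:,::-1])
for t in (15,25,35): print("handle",comp(g[120:210,205:305],t,(45,58),.133,dict(k,cx=k["cx"]-205,cy=k["cy"]-120),M))
print(w2px([.481,.269,.085],k,M),w2px([.481,.269,.133],k,M))
```

```text
slot (np.int64(538), ((563.5735473632812, -9.165044784545898), (13.128599166870117, 44.98529815673828), 13.576152801513672), array([ 0.5634, -0.0107], dtype=float32))
slot (np.int64(620), ((563.3010864257812, -9.578136444091797), (13.482376098632812, 46.044166564941406), 12.094822883605957), array([ 0.5634, -0.0097], dtype=float32))
screws [[ 0.3988  0.0182]
 [ 0.5849  0.0581]
 [ 0.611  -0.0632]
 [ 0.4254 -0.1031]] 0.1903183932603528 12.086682628572248 12.142328619723722
handle (np.int64(8953), ((483.20562744140625, 286.5163269042969), (103.04523468017578, 90.52165222167969), 13.780657768249512), array([0.483 , 0.2875], dtype=float32))
handle (np.int64(8666), ((483.20562744140625, 286.5163269042969), (103.04523468017578, 90.52165222167969), 13.780657768249512), array([0.483 , 0.2881], dtype=float32))
handle (np.int64(399), ((482.1399841308594, 271.70751953125), (24.304733276367188, 18.240036010742188), 36.910308837890625), array([0.4824, 0.2718], dtype=float32))
[249.0508 173.5384] [248.3173 181.9262]
```

View pics/pincrop.png

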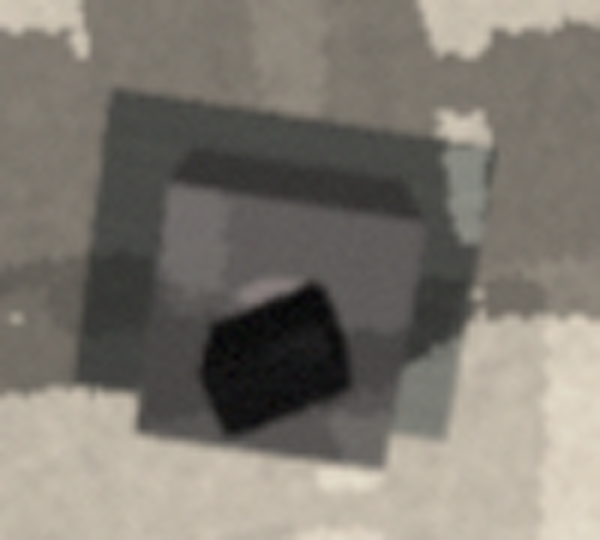

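The crop confirms it: the black handle at crop (278,357) stands on a collar in the grey block, centred on the hole. Handle-top and block-centre estimates agree at (0.4834, 0.2698), with the handle's long axis at 37°. The slot rectangle and the screw pattern agree on (0.5635, -0.0098), yaw 12.1°. Grasping now.

Run:
```python
from h import *
np.set_printoptions(precision=4,suppress=True)
yaw=np.radians(36.9); p=[.4834,.2698]
r.move_to([*p,.19],down(yaw)); gripper_to(.05,40)
print(r.move_l([*p,.119],vel=.08,guard=8))
f0=telemetry.current_wrist_force()
gripper_to(0.0,40); print("open",telemetry.current_opening(),telemetry.current_finger_force(),telemetry.current_wrist_force()-f0, telemetry.current_ee_pos())
r.hold(.2)
print(r.move_l([*p,.13],vel=.05,guard=6)); print(r.move_l([*p,.235],vel=.12)); r.hold(.3)
print(telemetry.current_opening(),telemetry.current_wrist_force()-f0,telemetry.current_t())
# hover above slot, tip 8 mm over top: TCP = tip+75+22
s=[.5635,-.0098]
r.move_to([*s,.26],down(yaw)); r.move_l([*s,.11+.012+.097],vel=.08); r.hold(.4)
a=shot("wrist","hw")[0]; b,k,M=shot("side","hs"); 
u=w2px([*s,.122],k,M); print(u,w2px([*s,.11],k,M)); x,y=u.astype(int)
c=cv2.resize(b[y-50:y+30,x-40:x+40],(500,500),interpolation=cv2.INTER_CUBIC)
k,M=cam("wrist"); u=w2px([*s,.122],k,M); print(u,w2px([*s,.11],k,M)); x,y=u.astype(int); y0=max(y-50,0)
d=a[y0:y0+80,x-40:x+40]; d=cv2.resize(d,(500,500),interpolation=cv2.INTER_CUBIC)
cv2.imwrite("pics/hover.png",cv2.resize(np.hstack([c,d]),(800,400))[:,:,::-1]); print(y0,telemetry.current_t())
```

```text
False
open 0.013367030480763542 39.99991178512573 [0.072  1.2358 1.3903] [0.4835 0.2698 0.1191]
False
False
0.013529156387668741 [-0.3225  0.7537  0.2124] 10.9333
[234.1015 176.5161] [234.244  180.1587]
[253.3497 198.5076] [253.3725 194.9117]
148 13.225
```

View pics/hover.png

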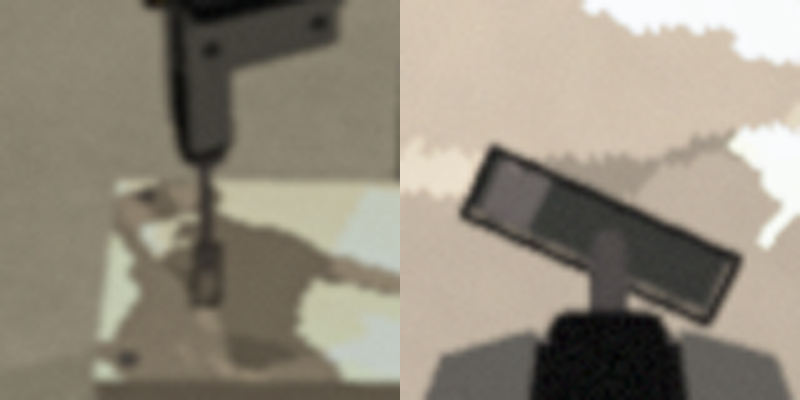

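Hover picture: in the wrist half, the slot spans (463–740, 147–323) with its centre at (601,235), exactly where predicted. The rod is over it at x≈608, about 0.8 mm off. A lighter patch with a clean edge shows at the slot's +y end, around (515,195), and may be the pad. I'll insert the pin and feel for it.

```bash
cat >> h.py <<'E'
BY=np.radians(12.1); BX_=np.array([np.cos(BY),np.sin(BY)]); BY_=np.array([-np.sin(BY),np.cos(BY)])
S=np.array([.5630,-.0092]); TOP=.11+.097   # TCP z with tip at the box top
def at(y,depth): return [*(S+y*BY_),TOP-depth]
E
python3 - <<'E'
from h import *
np.set_printoptions(precision=4,suppress=True)
k,M=cam("wrist")
for d in (.02,.03,.04): print("patch edge y",d,(px2w((242,190),.11-d,k,M)[:2]-[.5635,-.0098])@BY_)
r.move_l(at(0,0),vel=.03,guard=3); 
print("ins",r.move_l(at(0,.012),vel=.02,guard=3)); r.hold(.2)
def probe(y):
    f0=telemetry.current_wrist_force()
    h=r.move_l(at(y,.056),vel=.02,guard=3); d=TOP-telemetry.current_ee_pos()[2]
    print("probe",y,h,"depth",round(d*1e3,2),telemetry.current_wrist_force()-f0,telemetry.current_t())
    r.move_l(at(y,.012),vel=.08); r.hold(.15); return d
if TOP-telemetry.current_ee_pos()[2]>.011:
    probe(0)
    r.move_l(at(.012,.012),vel=.05,guard=4); r.hold(.15); probe(.012)
E
```

```text
patch edge y 0.02 0.009203930572399195
patch edge y 0.03 0.008568340338341454
patch edge y 0.04 0.007932750104283744
ins False
probe 0 True depth 38.68 [-1.3665  0.6598  4.2183] 16.0417
probe 0.012 True depth 26.15 [ 0.0391 -0.2755  4.0896] 18.2
```

The pad is found: 26 mm deep at y=+12 mm, against the floor at 38.7 mm (about the expected 14 mm step). Pressing gently.

Run:
```python
from h import *
np.set_printoptions(precision=4,suppress=True)
r.move_l(at(.013,.012),vel=.03); r.hold(.2); f0=telemetry.current_wrist_force()
r.move_l(at(.013,.023),vel=.03,guard=4)
for d in np.arange(.026,.0346,.0015):
    h=r.move_l(at(.013,d),vel=.015,guard=11); f=telemetry.current_wrist_force()-f0
    print(round(d*1e3,1),h,round((TOP-telemetry.current_ee_pos()[2])*1e3,2),f)
    if h or f[2]>11.5: break
r.hold(1.3); print(telemetry.current_wrist_force()-f0)
vision.snapshot("side")
print([(d["at"],d["score"]) for d in models.mark_of("tray_handle","side")]); 
im,k,M=shot("top","press"); print([(d["at"],d["score"]) for d in models.mark_of("tray_handle","top")],telemetry.current_t())
cv2.imwrite("pics/press.png",cv2.resize(im[130:290,200:360],(640,640))[:,:,::-1])
```

```text
26.0 False 25.47 [-0.2201 -0.3357  2.7769]
27.5 False 27.12 [ 0.3322 -0.4275  5.1186]
29.0 False 28.77 [0.4784 0.2418 4.8776]
30.5 False 30.28 [ 0.6021 -0.2059  5.5746]
32.0 False 31.81 [0.9514 0.1659 3.9152]
33.5 False 33.22 [-0.6076 -0.1174  5.1199]
[-0.0527 -0.1912  6.1266]
[([0.2922, -0.067, 0.0763], 0.82)]
[([0.2945, -0.0653, 0.0718], 0.91)] 22.75
```

View pics/press.png

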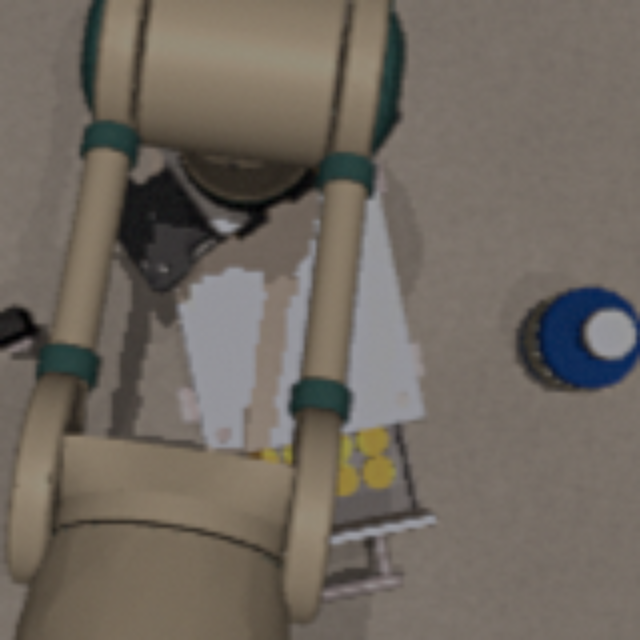

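The tray is out (about 67 mm, tokens visible; handle moved from x=0.36 to 0.293). Now withdrawing and returning the pin at the pose where I grasped it.

Run:
```python
from h import *
np.set_printoptions(precision=4,suppress=True)
yaw=np.radians(36.9); p=[.4834,.2698]
r.move_l(at(.013,.012),vel=.06); r.move_l(at(.013,-.05),vel=.08)
r.move_to([*p,.26],down(yaw)); r.move_l([*p,.197],vel=.08); r.hold(.4)
print(telemetry.current_opening(),telemetry.current_ee_pos())
f0=telemetry.current_wrist_force()
h=r.move_l([*p,.123],vel=.04,guard=4); print(h,telemetry.current_ee_pos(),telemetry.current_wrist_force()-f0)
if not h:
    h=r.move_l([*p,.1175],vel=.01,guard=4); print(h,telemetry.current_ee_pos(),telemetry.current_wrist_force()-f0)
print(telemetry.current_t())
```

```text
0.013387401972068516 [0.4834 0.2699 0.1972]
False [0.4835 0.2699 0.1232] [-0.2608 -1.4214  0.7251]
True [0.4834 0.2698 0.1191] [-0.4783 -1.4203  4.6473]
29.0417
```

The collar seated at z=0.1191, the same height as the grasp. Releasing and checking.

Run:
```python
from h import *
np.set_printoptions(precision=4,suppress=True)
yaw=np.radians(36.9); p=np.array([.4834,.2698])
gripper_to(.04); r.hold(.3); r.move_l([*p,.20],vel=.06)
r.move_to([*(p+.018*np.array([np.cos(yaw),np.sin(yaw)])),.30],down(yaw)); r.hold(.5)
im,k,M=shot("wrist","fin")
print([(d["at"],d["score"]) for d in models.mark_of("pin","wrist")])
u=w2px([*p,.1],k,M).astype(int); a=im[u[1]-45:u[1]+45,u[0]-45:u[0]+45]
b,k,M=shot("side","fins"); print([(d["at"],d["score"]) for d in models.mark_of("pin","side")],[(d["at"],d["score"]) for d in models.mark_of("tray_handle","side")])
u=w2px([*p,.1],k,M).astype(int); b=b[u[1]-45:u[1]+45,u[0]-45:u[0]+45]
cv2.imwrite("pics/final.png",cv2.resize(np.hstack([a,b]),(800,400),interpolation=cv2.INTER_CUBIC)[:,:,::-1]); print(telemetry.current_t(),telemetry.current_wrist_force())
```

```text
[([0.5866, 0.2655, 0.0951], 0.74), ([0.4857, 0.271, 0.0858], 0.66), ([0.4827, 0.2766, -0.0007], 0.42)]
[([0.4667, 0.1624, 0.099], 0.61), ([0.4784, 0.267, 0.0807], 0.6)] [([0.294, -0.0668, 0.075], 0.96), ([0.5052, -0.0197, 0.0036], 0.18)]
32.7 [-0.7306  0.2891 -0.3401]
```

View pics/final.png

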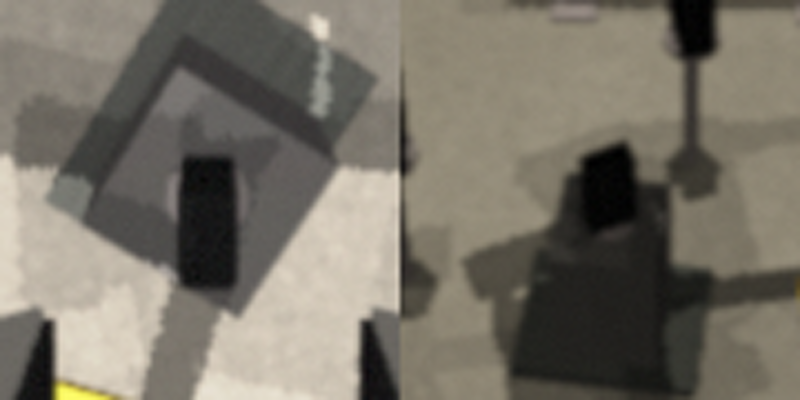

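The final picture shows the pin upright in the grey holder (wrist view, handle at (208,222), collar visible on both sides) and the gripper clear of it. The tray handle is still out at x=0.294.

```bash
python3 -c "
from plant import r
print(r.sign_off())"
```

```text
the job is handed in; nothing more can be done
None
```

The job is handed in: the latch was found and pressed with about 6 N, the tray sprang open about 67 mm, and the pin is back home in its grey holder (sign-off gave no verdict).

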